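# Set up two strap clamps with matching riser posts

### The arm

A 7-joint arm with a two-finger parallel gripper is mounted at the origin on a cart in front of the work surface, level with it; the furniture and walls round the work are solid. World frame = base frame: x ahead of the robot, y to its left, z up, the work surface at z = 0. Lengths are in m, angles in rad, forces in N, time in s.
With the tool pointing down it reaches from about 0.425 to 0.825 m from the base axis. Payload 3.6 kg.
Tool frame: the origin (TCP) lies on the centre line of the jaws, within the pads' length; the fingertips stand 14 mm ahead of it and the grasp point (between the pads) lies 5 mm behind it; z points along the fingers, y is the line along which they close (so a half turn about z gives the same grasp; the last joint's range is limited). The gripper opens to 93 mm and grips with 3 to 60 N. Pads are 15 mm wide; open, the fingers measure 128 mm over their backs; the gripper's body (75 mm by 188 mm) begins 65 mm behind the grasp point.
Start: joints at [1.321, 0.615, -0.013, 1.423, 0.008, 1.103, -0.04], TCP at [0.144, -0.634, 0.233] pointing down, gripper open.
Joint ranges: [-3.12, 3.12], [-0.3, 2.06], [-1.34, 1.32], [0.26, 2.42], [-1.36, 4.5], [0.01, 1.98], [-2.84, 2.84]. Speed limits (rad/s): [2.79, 2.79, 3.14, 3.14, 3.14, 3.14, 3.14].

### API

Orientations are given as a rotation vector (axis times angle).
In Python, from bench import readout, optics, arm gives the robot as it stands. The module is installed in compiled form; this text tells all that it offers.
- The arm moves only by the shell command python3 -m creep 'ROWS' [FORCE]. ROWS is JSON, one flat list of numbers, 7 for each row, row after row: the shift along the world's x, y, z scaled (see below), then the turn, a rotation vector about the world's x, y, z scaled (see below), then the opening, from -1 (shut) to 1 (fully open). A call has 1 to 20 rows; each row shifts and turns the commanded pose from where the row before left it; what a row does not reach is not made up. The controller multiplies each number of a shift by 25 mm and each number of a turn by 0.12 rad. A row lasts 1/8 s, in which the tool goes at most 62.5 mm and 10.7 degrees, less where a joint would pass 70% of its speed; a pose out of reach is approached as far as the arm can. A call with a number of a shift or a turn outside -1 to 1 is refused whole. A call with a gripper value outside its range is refused whole. The fingers move at their own pace and stop on an object; FORCE is the grip in N (left out, the last holds). Time passes only in rows, so rows that do not move let the fingers close. It gives the time, the measured TCP pose, the force, the opening and the grip force at its end, in the units of the state.
- readout.get_state(): the state, without advancing time (a new reading comes with each control period).
- optics.get_image(name): name is "side" or "top"; returns a dict with "img" (384x512x3 uint8, red, green, blue), "camera_matrix" (3x3 intrinsics, pixels), "position" and "rotation" of the camera in the world. Camera axes: x right, y up, looking along -z (the intrinsics and any distortion apply to the point x, -y, -z); pixel columns grow to the right and rows downward; lengths in m; the calibration is good to about 2 mm. A picture is of the moment at which its call begins. There is no depth.
- arm.hand_in(): hands the job in; it is judged then, once.
The state is a dict: "t": time; "joint_pos": joint angles; "joint_velocities": joint speeds; "effort": joint torques, N m; "eef_pos": TCP position; "orientation": TCP orientation; "contact_force": force on the tool from outside, world axes, zero at the start; "torque": the same for the moment, N m; "opening": finger opening in m; "grasp_force": force on a finger pad.
Only numpy, scipy, OpenCV 4.12 (cv2) and the standard library are available. Lean on these libraries where they do the work, as an engineer would, in place of code of your own. Each camera call takes 0.05 s, during which the arm holds its last target. There are 200 camera calls.

### The job

Two workpieces sit on fixture plates and must be made ready for clamping: on each plate, stand on the bright round pad the riser post that is just as high as that workpiece's ledge, then lower a slotted strap over the stud so that it lies flat and level, straight along the plate, bridging from post to ledge. Set things down, do not drop them, and leave the odd third post and the spanner and two nuts between the plates (they come later) where they lie.

Things in the scene. Friction and masses are not known exactly. Their poses are not given: they have to be found in the camera images.
- plate_low: fixed dark steel plate 170x90x18 mm with the low workpiece, a bare aluminium angle bracket. Origin: centre of underside, x along the length to the workpiece, z up. In mm: bright flush pad, 50 across, at x -54, y 0; upright M12 stud at x -12, y 0, tip z 74, last 7 tapered to 6 across; workpiece x 15..81, y -34..34: flat ledge x 15..63 at z 42 (24 over plate), then up to z 70.
- plate_high: fixed dark steel plate 170x90x18 mm with the high workpiece, a grey cast housing. Origin: centre of underside, x along the length to the workpiece, z up. In mm: bright flush pad, 50 across, at x -54, y 0; upright M12 stud at x -12, y 0, tip z 106, last 7 tapered to 6 across; workpiece x 15..81, y -34..34: flat ledge x 15..63 at z 74 (56 over plate), then up to z 86.
- post_low: loose turned steel riser post, upright cylinder 36 mm across, 24 mm high (the lowest of three), tapped hole in the top. Origin: centre of the underside, z up. 0.15 to 0.25 kg.
- post_mid: loose turned steel riser post, upright cylinder 36 mm across, 40 mm high (the middle one of three), tapped hole in the top. Origin: centre of the underside, z up. It matches neither workpiece and is not needed.
- post_high: loose turned steel riser post, upright cylinder 36 mm across, 56 mm high (the tallest of three), tapped hole in the top. Origin: centre of the underside, z up. 0.35 to 0.55 kg.
- strap_a: loose bright steel clamp strap, 110 x 46 x 14 mm, with a slot 46 x 20 mm through its middle; lies flat. Origin: centre of the underside; x along the 110 mm length, z up. 0.3 to 0.6 kg. The two straps are alike and either fits either plate.
- strap_b: loose bright steel clamp strap, 110 x 46 x 14 mm, with a slot 46 x 20 mm through its middle; lies flat. Origin: centre of the underside; x along the 110 mm length, z up. 0.3 to 0.6 kg. The two straps are alike and either fits either plate.
- spanner: loose open-ended spanner, 201 x 48 x 8 mm, lying between the two plates; origin at the centre of its underside, y along its length. Bystander.
- nut_a: loose M12 hexagon nut, 22 x 19 x 10 mm, lying flat near the spanner; origin at the centre of its underside. Bystander.
- nut_b: a second M12 hexagon nut like the first, beside it. Bystander.
There are look-alikes about, which are no part of the job. What is shaped like the post_high but black or orange is not meant. Leave any black look-alike of the strap_a alone.

How it is judged:
At the end, for the whole second after the job is handed in: Matching posts within 13 mm of their pads' centres in x and y; on each plate a strap over the stud (within 18 mm along, 8 mm across), level within 0.06 rad, along the plate within 0.25 rad, underside within 4 mm of the ledge; middle post, spanner, nuts moved under 30 mm; all at rest (x of post_low in the frame of plate_low between -0.067 and -0.041 m and y of post_low in the frame of plate_low between -0.013 and 0.013 m and z of post_low in the frame of plate_low between 0.014 and 0.022 m and x of post_high in the frame of plate_high between -0.067 and -0.041 m and y of post_high in the frame of plate_high between -0.013 and 0.013 m and z of post_high in the frame of plate_high between 0.014 and 0.022 m and angle between each of post_low, post_high, strap_a, strap_b's own z axis and vertical below 0.06 rad and linear speed of each of post_low, post_high, strap_a, strap_b below 0.02 m/s and angular speed of each of post_low, post_high, strap_a, strap_b below 0.2 rad/s and ((x of strap_a in the frame of plate_low between -0.03 and 0.006 m and y of strap_a in the frame of plate_low between -0.008 and 0.008 m and z of strap_a in the frame of plate_low between 0.038 and 0.046 m and angle between the x axis of strap_a and the x axis of plate_low, either way round below 0.25 rad and x of strap_b in the frame of plate_high between -0.03 and 0.006 m and y of strap_b in the frame of plate_high between -0.008 and 0.008 m and z of strap_b in the frame of plate_high between 0.07 and 0.078 m and angle between the x axis of strap_b and the x axis of plate_high, either way round below 0.25 rad) or (x of strap_b in the frame of plate_low between -0.03 and 0.006 m and y of strap_b in the frame of plate_low between -0.008 and 0.008 m and z of strap_b in the frame of plate_low between 0.038 and 0.046 m and angle between the x axis of strap_b and the x axis of plate_low, either way round below 0.25 rad and x of strap_a in the frame of plate_high between -0.03 and 0.006 m and y of strap_a in the frame of plate_high between -0.008 and 0.008 m and z of strap_a in the frame of plate_high between 0.07 and 0.078 m and angle between the x axis of strap_a and the x axis of plate_high, either way round below 0.25 rad)) and distance of each of post_mid, spanner, nut_a, nut_b from where it was at the start of the episode below 0.03 m); the robot touches nothing.
It fails at once if the odd post, the spanner or a nut is moved more than 30 mm (distance of any of post_mid, spanner, nut_a, nut_b from where it was at the start of the episode above 0.03 m).
It fails at once if a post or strap is dropped or thrown: it moves faster than 0.6 m/s with no finger on it ((linear speed of post_low above 0.6 m/s and contact force between the fingers and post_low below 0.1 N) or (linear speed of post_high above 0.6 m/s and contact force between the fingers and post_high below 0.1 N) or (linear speed of strap_a above 0.6 m/s and contact force between the fingers and strap_a below 0.1 N) or (linear speed of strap_b above 0.6 m/s and contact force between the fingers and strap_b below 0.1 N)).
It also fails if it takes over 112 s, if anything falls off the work surface, if the arm or the gripper's body presses on something with over 40 N, if the wrist force passes 120 N, or if a joint passes its speed limit or range.

## Working session

There is one attempt and no reset: what is moved stays moved. The work goes in short steps, Python scripts to look and compute and a shell command to move; the robot and the scene stay as the last step left them, time stands still between calls to the robot, and variables do not carry over. Pictures are saved under pics/ and viewed, at most 14 in all, crops included, and the job is handed in when it is done.

```bash
mkdir -p pics; cat > h.py <<'E'
import numpy as np, cv2
from bench import readout, optics
def grab(n):
    d=optics.get_image(n); np.savez(f'pics/{n}.npz',**{k:np.array(v) for k,v in d.items()}); return d
def load(n): return dict(np.load(f'pics/{n}.npz',allow_pickle=True))
def ray(d,u,v):
    K=np.array(d['camera_matrix']);p=np.linalg.inv(K)@[u,v,1]
    R=np.array(d['rotation']); return np.array(d['position']),R@np.array([p[0],-p[1],-p[2]])
def onz(d,u,v,z):
    o,r=ray(d,u,v); return o+r*(z-o[2])/r[2]
def proj(d,P):
    R=np.array(d['rotation']);c=R.T@(np.array(P)-np.array(d['position']))
    q=np.array(d['camera_matrix'])@[c[0],-c[1],-c[2]]; return q[:2]/q[2]
E
python3 - <<'E'
from h import *
for n in('top','side'):
    d=grab(n); print(n,d.keys(),d['camera_matrix'],d['position'],d['rotation'])
    im=cv2.cvtColor(np.array(d['img']),cv2.COLOR_RGB2BGR)
    cv2.imwrite(f'pics/{n}0.png',cv2.resize(im,(800,600),interpolation=cv2.INTER_CUBIC))
print(readout.get_state())
E
```

```text
top dict_keys(['img', 'camera_matrix', 'position', 'rotation']) [[388.09166869   0.         255.98236704]
 [  0.         388.09166869 187.59187557]
 [  0.           0.           1.        ]] [0.40602669 0.03014204 1.16178803] [ 0.08378086 -0.04338302 -1.5426535 ]
side dict_keys(['img', 'camera_matrix', 'position', 'rotation']) [[428.24700321   0.         257.55073341]
 [  0.         428.24700321 194.26505906]
 [  0.           0.           1.        ]] [ 0.38024592 -1.04745287  0.78796026] [ 0.98935209 -0.025773   -0.10058197]
{'t': 0.1, 'joint_pos': array([ 1.32151552,  0.615775  , -0.0126009 ,  1.42469822,  0.00810666,
        1.10339995, -0.04041194]), 'joint_velocities': array([-0.00048441, -0.00218223,  0.00188366, -0.00378908,  0.00109386,
       -0.00034519,  0.00080585]), 'effort': array([ 1.12135273e-03, -4.60043049e+01,  2.10173540e-01, -1.66244209e+01,
       -6.11402560e-02,  1.68744946e-02,  1.00899970e-04]), 'eef_pos': array([ 0.14346841, -0.63329001,  0.23164125]), 'orientation': array([-3.11991730e+00, -3.49042084e-01,  4.53224206e-04]), 'contact_force': array([ 0.66145731,  1.09102053, -1.63483372]), 'torque': array([-0.00236512,  0.0039238 , -0.00999521]), 'grasp_force': 0.0, 'opening': 0.09272549374036339}
```

View pics/top0.png

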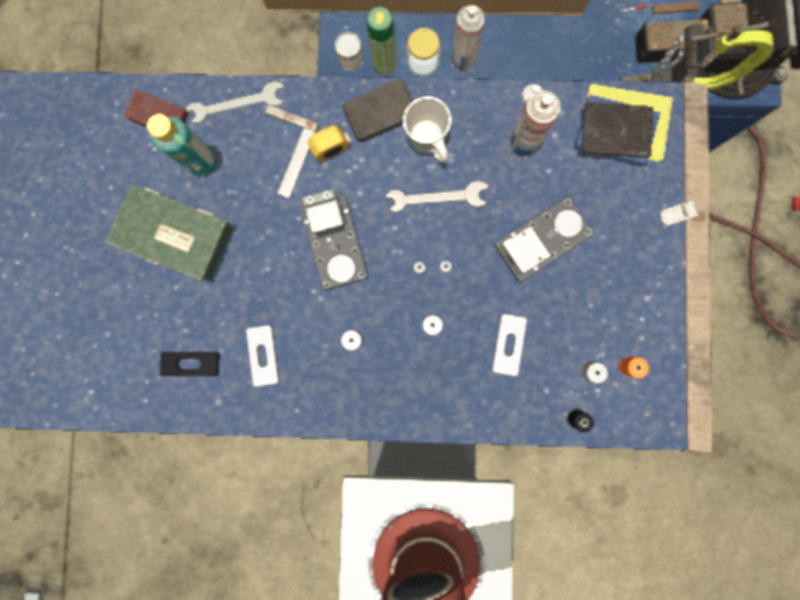

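View pics/side0.png

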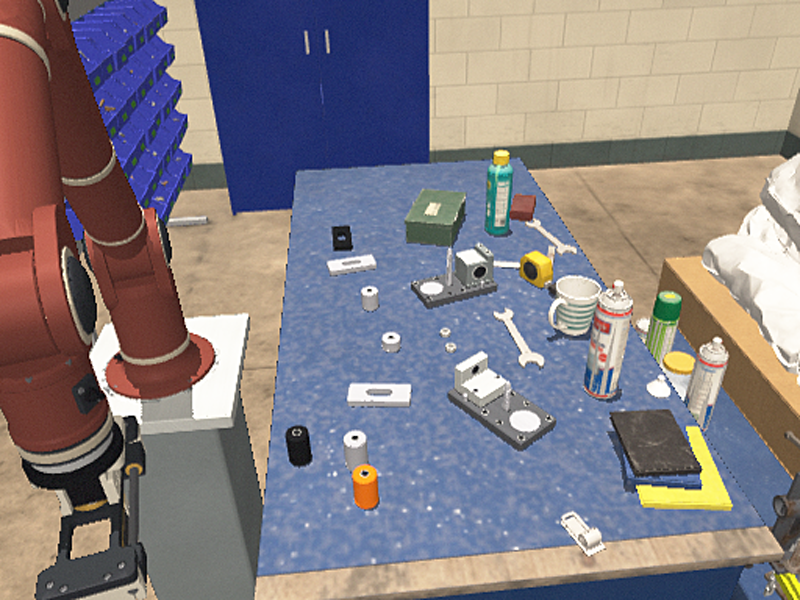

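The top view shows the left plate with the high housing (pad 341,268) and the right plate with the low bracket (pad 568,223). White straps are at (262,355) and (510,345), and grey posts at (351,340), (432,325) and (597,372). In the side view, the post next to the orange one (355,450) is the tall one, (390,342) is the low one and (370,298) the middle one.

```bash
sed -i "s/R=np.array(d\['rotation'\])/R=cv2.Rodrigues(np.array(d['rotation'],float))[0]/" h.py
cat > m.py <<'E'
from h import *
d=load('top'); im=np.array(d['img']); hsv=cv2.cvtColor(im,cv2.COLOR_RGB2HSV)
w=((hsv[...,2]>165)&(hsv[...,1]<60)).astype(np.uint8)*255
w[:115]=0;w[275:]=0
cs,_=cv2.findContours(w,cv2.RETR_EXTERNAL,cv2.CHAIN_APPROX_NONE)
for c in cs:
    if cv2.contourArea(c)<40: continue
    r=cv2.minAreaRect(c); p=r[0]; b=cv2.boxPoints(r)
    for z in (0.014,):
        q=np.array([onz(d,*x,z)[:2] for x in b]); e=q[1]-q[0],q[2]-q[1]
        e=max(e,key=np.linalg.norm)
        print('px',np.round(p,1),'z14',onz(d,*p,z)[:2].round(4),'size',[round(float(np.linalg.norm(q[i+1]-q[i])),4) for i in(0,1)],'ang',round(float(np.degrees(np.arctan2(e[1],e[0]))),1))
dk=((hsv[...,2]<110)&(hsv[...,1]<70)).astype(np.uint8)*255
for (x0,y0,x1,y1) in((188,118,240,188),(312,122,384,182)):
    m=np.zeros_like(dk); m[y0:y1,x0:x1]=(dk|w)[y0:y1,x0:x1]
    m=cv2.morphologyEx(m,cv2.MORPH_OPEN,np.ones((3,3)))
    c=max(cv2.findContours(m,cv2.RETR_EXTERNAL,cv2.CHAIN_APPROX_NONE)[0],key=cv2.contourArea)
    r=cv2.minAreaRect(c);q=np.array([onz(d,*x,.018)[:2] for x in cv2.boxPoints(r)])
    print('plate',np.round(r[0],1),q.round(4).tolist(),[round(float(np.linalg.norm(q[i+1]-q[i])),4) for i in(0,1)])
E
python3 m.py
python3 - <<'E'
from h import *
d=load('top')
print('tcp in top',proj(d,[.144,-.634,.233]),'base',proj(d,[0,0,0]))
im=cv2.cvtColor(d['img'],cv2.COLOR_RGB2BGR)
a=cv2.resize(im[112:192,186:246],None,fx=7,fy=7,interpolation=cv2.INTER_CUBIC)
b=cv2.resize(im[115:195,308:390-22],None,fx=1,fy=1)
b=cv2.resize(im[112:192,312:372+10][:, :],None,fx=5.4,fy=7)
b=cv2.resize(im[120:185,314:384],None,fx=5.4,fy=5.4,interpolation=cv2.INTER_CUBIC)
o=np.zeros((600,800,3),np.uint8);o[:560,:420]=a;o[:b.shape[0],420:420+b.shape[1]]=b
cv2.imwrite('pics/plates.png',o)
E
```

```text
px [382.  238.5] z14 [ 0.3599 -0.3102] size [0.0347, 0.0376] ang -180.0
px [224.3 217.8] z14 [0.4073 0.1524] size [0.0354, 0.0378] ang -133.1
px [167.  227.4] z14 [0.3741 0.3212] size [0.0501, 0.1134] ang -169.8
px [276.5 208. ] z14 [ 0.4403 -0.0012] size [0.0384, 0.0354] ang -88.5
px [325.9 220.3] z14 [ 0.4081 -0.1469] size [0.1138, 0.05] ang -8.6
px [218.  171.5] z14 [0.5443 0.1759] size [0.054, 0.0511] ang -88.6
px [336.8 159.3] z14 [ 0.5898 -0.1767] size [0.0648, 0.0832] ang -145.9
px [111.  151.9] z14 [0.5957 0.5017] size [0.0345, 0.0758] ang -109.5
px [363.5 142.5] z14 [ 0.6421 -0.2551] size [0.0504, 0.0512] ang -179.8
px [433.8 135.9] z14 [ 0.6667 -0.462 ] size [0.0685, 0.0338] ang -68.8
px [205.4 138.4] z14 [0.6435 0.2174] size [0.0722, 0.0499] ang -73.2
px [203.2 125.9] z14 [0.6815 0.2257] size [0.0584, 0.0165] ang -71.7
px [279.3 125.4] z14 [ 0.6884 -0.0036] size [0.1933, 0.0469] ang -84.5
px [183.2 119.1] z14 [0.7012 0.2872] size [0.0382, 0.0262] ang -24.0
plate [206.8 140.3] [[0.6569, 0.2539], [0.677, 0.1902], [0.6172, 0.171], [0.5972, 0.2345]] [0.0669, 0.0628]
plate [334.5 160.8] [[0.5953, -0.1128], [0.6422, -0.1791], [0.5735, -0.2255], [0.527, -0.1596]] [0.0811, 0.0829]
tcp in top [553.37275427 342.60615238] base [272.34064727 360.24133059]
```

View pics/plates.png

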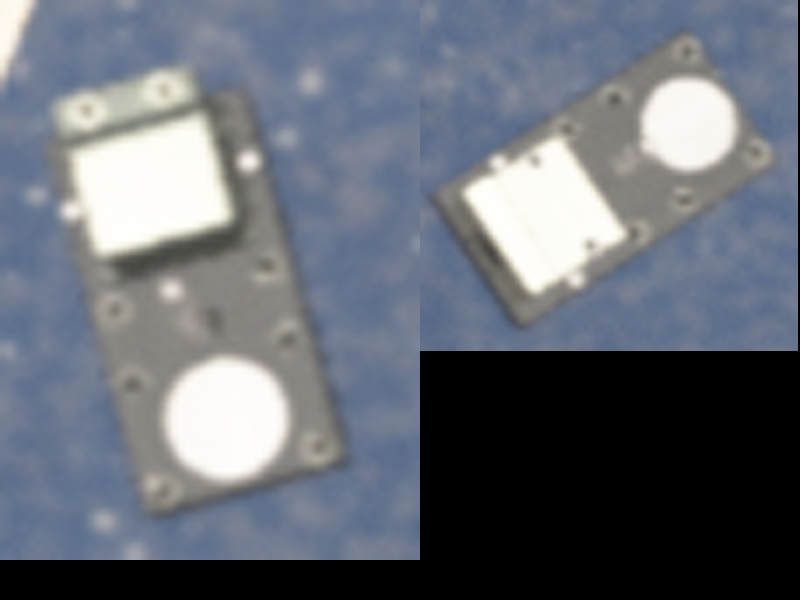

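The crop shows both plates clearly. The high plate's stud tip is at (172,290), with corners (150,517), (348,462) and (250,92). The low plate's corners are (688,32), (777,160), (522,327) and (432,195), with its stud tip near (648,143).

```bash
cat > m2.py <<'E'
from h import *
d=load('top'); s=load('side'); 
A=lambda x,y:((x+.5)/7-.5+186,(y+.5)/7-.5+112)
B=lambda x,y:((x-420+.5)/5.4-.5+314,(y+.5)/5.4-.5+120)
g=cv2.cvtColor(d['img'],cv2.COLOR_RGB2GRAY)
def cen(u,v,r=13):
    u0,v0=int(u)-r,int(v)-r
    m=(g[v0:v0+2*r+1,u0:u0+2*r+1]>165).astype(np.uint8)
    n,l,st,c=cv2.connectedComponentsWithStats(m); k=l[r,r] or 1+np.argmax(st[1:,4])
    cc=max(cv2.findContours((l==k).astype(np.uint8),cv2.RETR_EXTERNAL,cv2.CHAIN_APPROX_NONE)[0],key=cv2.contourArea)
    (x,y),rad=cv2.minEnclosingCircle(cc); M=cv2.moments(cc)
    return u0+M['m10']/M['m00'],v0+M['m01']/M['m00']
def P(uv,z): return onz(d,*uv,z)[:2]
for nm,pad,cor,tip,zt,f in(('high',(218,171.5),[(150,517),(348,462),(250,92)],(172,290),.106,A),('low',(363.5,142.5),[(688,32),(777,160),(522,327),(432,195)],(648,143),.074,B)):
    c=[P(f(*q),.018) for q in cor]; pc=P(cen(*pad),.018)
    print(nm,'pad',pc.round(4),'sizes',[round(float(np.linalg.norm(c[i+1]-c[i])),4) for i in range(len(c)-1)])
    e=c[2]-c[1]; ang=np.arctan2(e[1],e[0]); ax=np.array([np.cos(ang),np.sin(ang)])
    end=(c[0]+c[1])/2
    t=P(f(*tip),zt); v=t-pc
    print(' ang edge',np.degrees(ang).round(2),'pad from end',end+ax*.031,'tip',t.round(4),'tip ang/dist',np.degrees(np.arctan2(v[1],v[0])).round(1),np.linalg.norm(v).round(4))
    if len(cor)==4: e=c[3]-c[0];print(' ang2',np.degrees(np.arctan2(e[1],e[0])).round(2))
    st=pc+ax*.042
    print(' stud pred',st.round(4))
    print(' side px: pad',proj(s,[*pc,.018]).round(1),'stud tip',proj(s,[*st,zt]).round(1))
for nm,uv,z in(('high',(382,238.5),.056),('mid',(224.3,217.8),.040),('low',(276.5,208),.024)):
    p=P(cen(*uv),z); print('post',nm,p.round(4),'side px top',proj(s,[*p,z]).round(1),'r',np.linalg.norm(p).round(3))
im=cv2.cvtColor(s['img'],cv2.COLOR_RGB2BGR)
cv2.imwrite('pics/sidecrop.png',cv2.resize(im[150:310,210:370],(600,600),interpolation=cv2.INTER_CUBIC))
E
python3 m2.py
```

```text
high pad [0.5441 0.176 ] sizes [0.0872, 0.1654]
 ang edge 16.62 pad from end [0.54392285 0.17379132] tip [0.584  0.1878] tip ang/dist 16.4 0.0417
 stud pred [0.5843 0.188 ]
 side px: pad [276.3 183.8] stud tip [287.8 158.4]
low pad [ 0.641  -0.2536] sizes [0.0855, 0.1678, 0.0874]
 ang edge 124.71 pad from end [ 0.63966182 -0.25191056] tip [ 0.619  -0.2187] tip ang/dist 122.2 0.0413
 ang2 124.08
 stud pred [ 0.6171 -0.2191]
 side px: pad [335.8 268.7] stud tip [325. 244.]
post high [ 0.3622 -0.2979] side px top [227.2 279.6] r 0.469
post mid [0.4084 0.1501] side px top [236.4 185.2] r 0.435
post low [ 4.403e-01 -4.000e-04] side px top [250.  215.1] r 0.44
```

View pics/sidecrop.png

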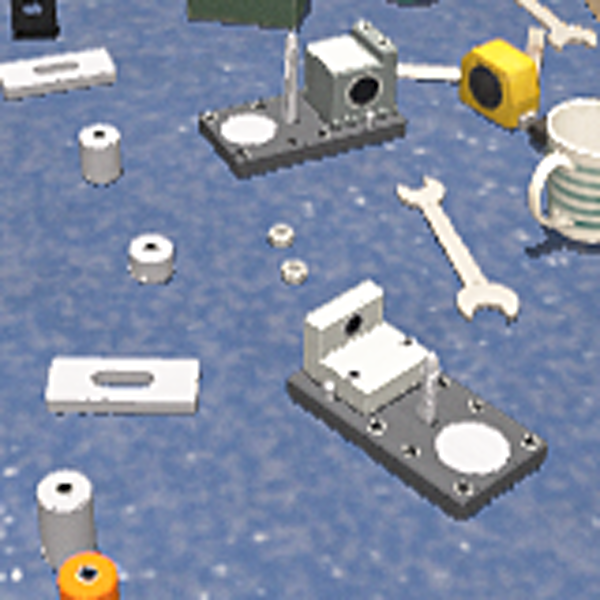

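The side view agrees with the projected points within about 1 px. It shows the high pad at (248,130), its stud tip at (291,33), the low pad at (474,447) and its stud tip at (431,353). Next I move over the tall post.

```bash
python3 -m creep '[0.625,0.958,0,0,0,-0.446,0.3,0.625,0.958,0,0,0,-0.446,0.3,0.625,0.958,0,0,0,-0.446,0.3,0.625,0.958,0,0,0,-0.446,0.3,0.625,0.958,0,0,0,-0.446,0.3,0.625,0.958,0,0,0,-0.446,0.3,0.625,0.958,0,0,0,-0.446,0.3,0.625,0.958,0,0,0,-0.446,0.3,0.625,0.958,0,0,0,-0.446,0.3,0.625,0.958,0,0,0,-0.446,0.3,0.625,0.958,0,0,0,-0.446,0.3,0.625,0.958,0,0,0,-0.446,0.3,0.625,0.958,0,0,0,-0.446,0.3,0.625,0.958,0,0,0,-0.446,0.3,0,0,0,0,0,0,0.3,0,0,0,0,0,0,0.3,0,0,0,0,0,0,0.3]' 30
```

```text
t: 2.22
eef_pos: [0.3614, -0.2998, 0.2326]
orientation: [3.032, -0.821, -0.001]
contact_force: [-0.4, 0.2, -0.3]
opening: 0.0607
grasp_force: 0.0
```

```bash
python3 -m creep '[0.03,0.08,-1,0,0,0,0.3,0,0,-1,0,0,0,0.3,0,0,-1,0,0,0,0.3,0,0,-1,0,0,0,0.3,0,0,-1,0,0,0,0.3,0,0,-1,0,0,0,0.3,0,0,-1,0,0,0,0.3,0,0,-0.6,0,0,0,0.3,0,0,-0.4,0,0,0,0.3,0,0,0,0,0,0,0.3,0,0,0,0,0,0,-1,0,0,0,0,0,0,-1,0,0,0,0,0,0,-1,0,0,0,0,0,0,-1]' 30
```

```text
t: 3.98
eef_pos: [0.3632, -0.2975, 0.0332]
orientation: [3.032, -0.818, 0.002]
contact_force: [-1.2, -2.3, 4.5]
opening: 0.0358
grasp_force: 30.0
```

```bash
python3 -m creep '[0,0,0.5,0,0,0,-1,0,0,1,0,0,0,-1,0,0,1,0,0,0,-1,0,0,1,0,0,0,-1,0,0,1,0,0,0,-1,0,0,1,0,0,0,-1,0,0,0.5,0,0,0,-1,0.362,0.947,0,0,0,0.341,-1,0.362,0.947,0,0,0,0.341,-1,0.362,0.947,0,0,0,0.341,-1,0.362,0.947,0,0,0,0.341,-1,0.362,0.947,0,0,0,0.341,-1,0.362,0.947,0,0,0,0.341,-1,0.362,0.947,0,0,0,0.341,-1,0.362,0.947,0,0,0,0.341,-1,0.362,0.947,0,0,0,0.341,-1,0.362,0.947,0,0,0,0.341,-1,0.362,0.947,0,0,0,0.341,-1,0.362,0.947,0,0,0,0.341,-1,0.362,0.947,0,0,0,0.341,-1]' 30 && python3 -m creep '[0.362,0.947,0,0,0,0.341,-1,0.362,0.947,0,0,0,0.341,-1,0.362,0.947,0,0,0,0.341,-1,0.362,0.947,0,0,0,0.341,-1,0.362,0.947,0,0,0,0.341,-1,0.362,0.947,0,0,0,0.341,-1,0.362,0.947,0,0,0,0.341,-1,0,0,0,0,0,0,-1,0,0,0,0,0,0,-1]'
```

```text
t: 6.48
eef_pos: [0.48, 0.0121, 0.182]
orientation: [-3.142, -0.011, 0.004]
contact_force: [0.6, 1.2, -3.3]
opening: 0.0357
grasp_force: 30.0
t: 7.6
eef_pos: [0.5438, 0.1761, 0.1822]
orientation: [3.107, 0.456, -0.002]
contact_force: [0.1, -1.0, -3.6]
opening: 0.0354
grasp_force: 30.0
```

```bash
python3 -m creep '[0.01,0,-1,0,0,0,-1,0,0,-1,0,0,0,-1,0,0,-1,0,0,0,-1,0,0,-1,0,0,0,-1,0,0,-0.5,0,0,0,-1,0,0,-0.4,0,0,0,-1,0,0,-0.1,0,0,0,-1,0,0,-0.1,0,0,0,-1,0,0,-0.1,0,0,0,-1,0,0,-0.06,0,0,0,-1,0,0,0,0,0,0,-1]'
```

```text
t: 8.98
eef_pos: [0.5445, 0.1769, 0.0513]
orientation: [-3.108, -0.457, -0.001]
contact_force: [-0.2, -0.4, -3.4]
opening: 0.0357
grasp_force: 30.0
```

```bash
python3 - <<'E'
from h import *
s=grab('side');d=grab('top')
a=cv2.cvtColor(s['img'],cv2.COLOR_RGB2BGR)[120:220,220:350]
cv2.imwrite('pics/p1.png',cv2.resize(a,(780,600),interpolation=cv2.INTER_CUBIC))
E
```

```text
(no output)
```

View pics/p1.png

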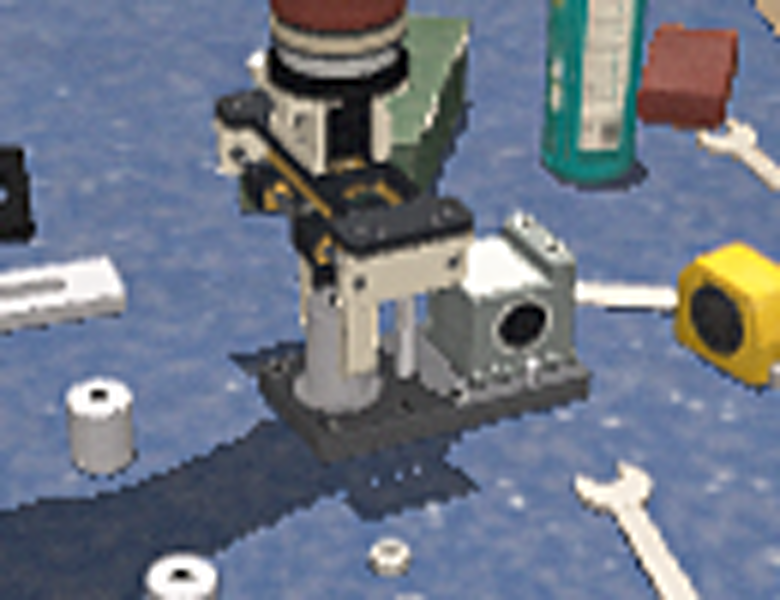

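The side view shows the tall post standing upright on the high pad at (343,390), clear of the stud. I'll lower it by another millimetre or so until it touches, then release.

```bash
python3 -m creep '[0,0,-0.04,0,0,0,-1,0,0,-0.03,0,0,0,-1,0,0,0,0,0,0,-1]'
```

```text
t: 9.45
eef_pos: [0.5446, 0.177, 0.0512]
orientation: [-3.108, -0.457, -0.001]
contact_force: [-3.5, -1.3, 8.2]
opening: 0.0356
grasp_force: 30.0
```

```bash
python3 -m creep '[0,0,0,0,0,0,0,0,0,0,0,0,0,0.3,0,0,0,0,0,0,0.3,0,0,0.5,0,0,0,0.3,0,0,1,0,0,0,0.3,0,0,1,0,0,0,0.3,0,0,1,0,0,0,0.3,0,0,1,0,0,0,0.3,0,0,0.7,0,0,0,0.3,-0.379,-0.645,0,0,0,-0.955,0.3,-0.379,-0.645,0,0,0,-0.955,0.3,-0.379,-0.645,0,0,0,-0.955,0.3,-0.379,-0.645,0,0,0,-0.955,0.3,-0.379,-0.645,0,0,0,-0.955,0.3,-0.379,-0.645,0,0,0,-0.955,0.3,-0.379,-0.645,0,0,0,-0.955,0.3,-0.379,-0.645,0,0,0,-0.955,0.3,-0.379,-0.645,0,0,0,-0.955,0.3,-0.379,-0.645,0,0,0,-0.955,0.3,-0.379,-0.645,0,0,0,-0.955,0.3]' && python3 -m creep '[0,0,0,0,0,0,0.3,0,0,0,0,0,0,0.3]'
python3 - <<'E'
from h import *
d=grab('top');s=grab('side')
g=cv2.cvtColor(s['img'],cv2.COLOR_RGB2BGR)[120:220,220:350]
t=cv2.cvtColor(d['img'],cv2.COLOR_RGB2BGR)[100:200,170:270]
o=np.hstack([cv2.resize(g,(440,340),interpolation=2),cv2.resize(t,(340,340),interpolation=2)])
cv2.imwrite('pics/p2.png',o)
print(proj(s,[.5441,.176,.074]),proj(d,[.5441,.176,.074]))
E
```

```text
t: 11.95
eef_pos: [0.4401, -0.0008, 0.1802]
orientation: [-2.777, 1.467, -0.002]
contact_force: [0.0, -0.6, 1.1]
opening: 0.0605
grasp_force: 0.0
t: 12.2
eef_pos: [0.4408, 0.0004, 0.1798]
orientation: [-2.781, 1.458, -0.001]
contact_force: [-0.4, 1.2, 0.8]
opening: 0.0603
grasp_force: 0.0
[276.2560966  169.45365285] [215.35962783 168.97775536]
```

View pics/p2.png

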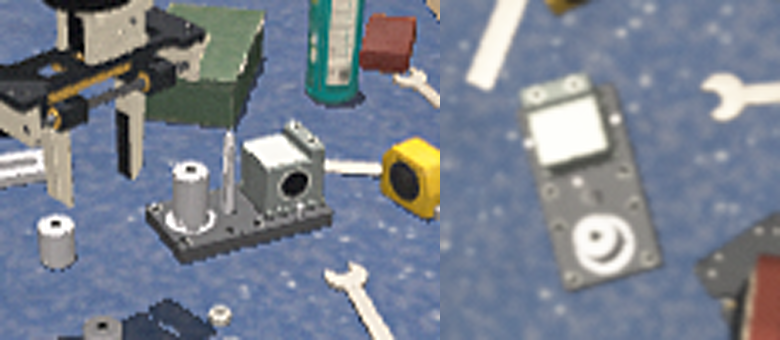

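The tall post stands upright and centred on the high pad (top view at 598,237), with the gripper away. Next I pick the low post.

```bash
python3 -m creep '[-0.02,-0.02,-1,0,0,0,0.3,0,0,-1,0,0,0,0.3,0,0,-1,0,0,0,0.3,0,0,-1,0,0,0,0.3,0,0,-1,0,0,0,0.3,0,0,-1,0,0,0,0.3,0,0,-0.3,0,0,0,0.3,0,0,-0.17,0,0,0,0.3,0,0,0,0,0,0,0.3,0,0,0,0,0,0,-1,0,0,0,0,0,0,-1,0,0,0,0,0,0,-1,0,0,0,0,0,0,-1]' 25
```

```text
t: 13.92
eef_pos: [0.4401, -0.0009, 0.018]
orientation: [-2.78, 1.462, -0.002]
contact_force: [0.5, 0.1, 2.8]
opening: 0.0355
grasp_force: 25.0
```

```bash
python3 -m creep '[0,0,0.5,0,0,0,-1,0,0,1,0,0,0,-1,0,0,1,0,0,0,-1,0,0,1,0,0,0,-1,0,0,1,0,0,0,-1,0,0,1,0,0,0,-1,0.67,-0.842,0.1,0,0,0,-1,0.67,-0.842,0,0,0,0,-1,0.67,-0.842,0,0,0,0,-1,0.67,-0.842,0,0,0,0,-1,0.67,-0.842,0,0,0,0,-1,0.67,-0.842,0,0,0,0,-1,0.67,-0.842,0,0,0,0,-1,0.67,-0.842,0,0,0,0,-1,0.67,-0.842,0,0,0,0,-1,0.67,-0.842,0,0,0,0,-1,0.67,-0.842,0,0,0,0,-1,0.67,-0.842,0,0,0,0,-1,0,0,0,0,0,0,-1,0,0,0,0,0,0,-1]'
```

```text
t: 16.42
eef_pos: [0.6396, -0.2522, 0.1573]
orientation: [-2.78, 1.462, 0.004]
contact_force: [-0.9, 0.3, -1.2]
opening: 0.0349
grasp_force: 25.0
```

```bash
python3 -m creep '[0.04,-0.05,-1,0,0,0,-1,0,0,-1,0,0,0,-1,0,0,-1,0,0,0,-1,0,0,-1,0,0,0,-1,0,0,-0.5,0,0,0,-1,0,0,-0.2,0,0,0,-1,0,0,-0.1,0,0,0,-1,0,0,-0.05,0,0,0,-1,0,0,-0.05,0,0,0,-1,0,0,0,0,0,0,-1]'
```

```text
t: 17.68
eef_pos: [0.6421, -0.2551, 0.0362]
orientation: [-2.78, 1.463, -0.002]
contact_force: [-0.8, 0.1, 1.8]
opening: 0.0355
grasp_force: 25.0
```

```bash
python3 -m creep '[0,0,0,0,0,0,0,0,0,0,0,0,0,0.3,0,0,0,0,0,0,0.3,0,0,0.5,0,0,0,0.5,0,0,1,0,0,0,0.5,0,0,1,0,0,0,0.5,0,0,1,0,0,0,0.5,0,0,1,0,0,0,0.5,-0.936,0.433,0.5,0,0,0.683,0.5,-0.936,0.433,0,0,0,0.683,0.5,-0.936,0.433,0,0,0,0.683,0.5,-0.936,0.433,0,0,0,0.683,0.5,-0.936,0.433,0,0,0,0.683,0.5,-0.936,0.433,0,0,0,0.683,0.5,-0.936,0.433,0,0,0,0.683,0.5,-0.936,0.433,0,0,0,0.683,0.5,-0.936,0.433,0,0,0,0.683,0.5,-0.936,0.433,0,0,0,0.683,0.5,0,0,0,0,0,0,0.5,0,0,0,0,0,0,0.5]'
cat > m3.py <<'E'
from h import *
# strap poses from first top image: slot centroid and body
import sys
d=load('top0') if False else grab('top'); s=grab('side')
g=cv2.cvtColor(d['img'],cv2.COLOR_RGB2GRAY)
for (u,v) in((167,227),(326,220)):
    u0,v0=u-25,v-25
    m=(g[v0:v0+50,u0:u0+50]>150).astype(np.uint8)
    cs,h=cv2.findContours(m,cv2.RETR_CCOMP,cv2.CHAIN_APPROX_NONE)
    for c,hh in zip(cs,h[0]):
        if cv2.contourArea(c)>25:
            M=cv2.moments(c);p=(u0+M['m10']/M['m00'],v0+M['m01']/M['m00']);print('hole' if hh[3]>=0 else 'body',cv2.contourArea(c),np.round(onz(d,*p,.014),4),cv2.minAreaRect(c)[2])
a=cv2.cvtColor(s['img'],cv2.COLOR_RGB2BGR)[200:320,200:360]
b=cv2.cvtColor(d['img'],cv2.COLOR_RGB2BGR)[115:265,290:410]
cv2.imwrite('pics/p3.png',np.hstack([cv2.resize(a,(480,360),interpolation=2),cv2.resize(b,(288,360),interpolation=2)]))
print(proj(d,[.641,-.2536,.042]),proj(s,[.641,-.2536,.042]))
E
python3 m3.py
```

```text
t: 20.18
eef_pos: [0.4092, -0.1473, 0.1609]
orientation: [3.132, -0.236, 0.005]
contact_force: [-0.1, -0.4, -0.2]
opening: 0.0695
grasp_force: 0.0
body 618.5 [0.3739 0.321  0.014 ] 84.0938491821289
hole 71.0 [0.3746 0.321  0.014 ] 0.0
body 179.0 [ 0.3955 -0.1552  0.014 ] 25.114835739135742
[365.40729469 140.94721873] [336.53831087 261.68481506]
```

View pics/p3.png

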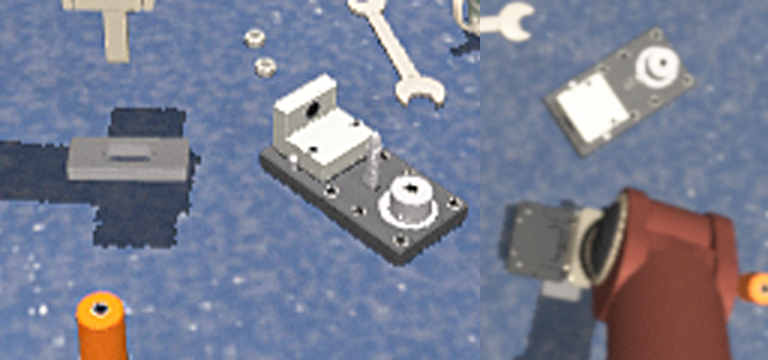

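The low post sits on the low pad (side view at 408,200). The gripper is lined up above the right strap. Next I pick the strap.

```bash
python3 -m creep '[-0.03,0.02,-1,0,0,0,0.5,0,0,-1,0,0,0,0.5,0,0,-1,0,0,0,0.5,0,0,-1,0,0,0,0.5,0,0,-1,0,0,0,0.5,0,0,-0.5,0,0,0,0.5,0,0,-0.2,0,0,0,0.5,0,0,-0.06,0,0,0,0.5,0,0,0,0,0,0,0.5,0,0,0,0,0,0,-1,0,0,0,0,0,0,-1,0,0,0,0,0,0,-1,0,0,0,0,0,0,-1,0,0,0,0,0,0,-1]' 50
```

```text
t: 22.02
eef_pos: [0.407, -0.1463, 0.0163]
orientation: [3.133, -0.234, 0.001]
contact_force: [-0.9, -0.2, 3.8]
opening: 0.0457
grasp_force: 50.0
```

```bash
python3 -m creep '[0,0,0.3,0,0,0,-1,0,0,0.7,0,0,0,-1,0,0,1,0,0,0,-1,0,0,1,0,0,0,-1,0,0,1,0,0,0,-1,0,0,1,0,0,0,-1,0,0,0.2,0,0,0,-1,0.844,-0.291,0,0,0,-0.683,-1,0.844,-0.291,0,0,0,-0.683,-1,0.844,-0.291,0,0,0,-0.683,-1,0.844,-0.291,0,0,0,-0.683,-1,0.844,-0.291,0,0,0,-0.683,-1,0.844,-0.291,0,0,0,-0.683,-1,0.844,-0.291,0,0,0,-0.683,-1,0.844,-0.291,0,0,0,-0.683,-1,0.844,-0.291,0,0,0,-0.683,-1,0.844,-0.291,0,0,0,-0.683,-1,0,0,0,0,0,0,-1,0,0,0,0,0,0,-1]'
python3 - <<'E'
from h import *
s=grab('side');d=grab('top')
a=cv2.cvtColor(s['img'],cv2.COLOR_RGB2BGR)[200:300,270:370]
b=cv2.cvtColor(d['img'],cv2.COLOR_RGB2BGR)[115:195,300:400]
cv2.imwrite('pics/p4.png',np.hstack([cv2.resize(a,(400,400),interpolation=2),cv2.resize(b,(400,400),interpolation=2)]))
E
```

```text
t: 24.4
eef_pos: [0.6162, -0.2181, 0.1445]
orientation: [2.78, -1.461, -0.007]
contact_force: [0.1, 0.5, -3.7]
opening: 0.0453
grasp_force: 50.0
```

View pics/p4.png

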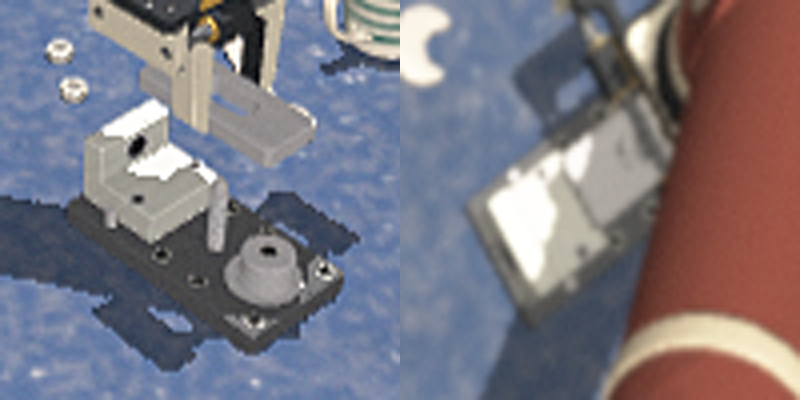

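The held strap is level and lies along the low plate, above the stud at side (217,185). I'll lower it in stages.

```bash
python3 -m creep '[0.03,-0.015,-1,0,0,0,-1,0,0,-0.8,0,0,0,-1,0,0,0,0,0,0,-1,0,0,0,0,0,0,-1,0,0,0,0,0,0,-1]'
```

```text
t: 25.12
eef_pos: [0.6194, -0.2196, 0.1025]
orientation: [-2.78, 1.463, -0.004]
contact_force: [0.6, 0.6, -3.3]
opening: 0.0454
grasp_force: 50.0
```

```bash
python3 -m creep '[-0.03,0,-0.4,0,0,0,-1,0,0,-0.4,0,0,0,-1,0,0,-0.4,0,0,0,-1,0,0,-0.3,0,0,0,-1,0,0,-0.1,0,0,0,-1,0,0,-0.06,0,0,0,-1,0,0,-0.06,0,0,0,-1,0,0,0,0,0,0,-1]'
```

```text
t: 26.12
eef_pos: [0.6182, -0.2194, 0.0585]
orientation: [-2.78, 1.463, -0.002]
contact_force: [-0.3, -0.0, -3.5]
opening: 0.0457
grasp_force: 50.0
```

Not yet bearing, no lateral force; ease down until it rests.

```bash
python3 -m creep '[0,0,-0.03,0,0,0,-1,0,0,-0.03,0,0,0,-1,0,0,0,0,0,0,-1]'
```

```text
t: 26.5
eef_pos: [0.6182, -0.2193, 0.0585]
orientation: [-2.78, 1.463, -0.002]
contact_force: [-2.2, 1.5, 6.3]
opening: 0.0454
grasp_force: 50.0
```

```bash
python3 -m creep '[0,0,0,0,0,0,0,0,0,0,0,0,0,0.5,0,0,0,0,0,0,0.5,0,0,0.4,0,0,0,0.5,0,0,1,0,0,0,0.5,0,0,1,0,0,0,0.5,0,0,1,0,0,0,0.5,0,0,1,0,0,0,0.5,0,0,1,0,0,0,0.5,-0.443,0.982,0,0,0,0.413,0.5,-0.443,0.982,0,0,0,0.413,0.5,-0.443,0.982,0,0,0,0.413,0.5,-0.443,0.982,0,0,0,0.413,0.5,-0.443,0.982,0,0,0,0.413,0.5,-0.443,0.982,0,0,0,0.413,0.5,-0.443,0.982,0,0,0,0.413,0.5,-0.443,0.982,0,0,0,0.413,0.5,-0.443,0.982,0,0,0,0.413,0.5,-0.443,0.982,0,0,0,0.413,0.5,-0.443,0.982,0,0,0,0.413,0.5]'
python3 - <<'E'
from h import *
s=grab('side');d=grab('top')
g=cv2.cvtColor(d['img'],cv2.COLOR_RGB2GRAY)
for th in(140,150,160,170,180):
    m=np.zeros_like(g); m[200:255,145:190]=(g[200:255,145:190]>th)*255
    c=max(cv2.findContours(m,cv2.RETR_EXTERNAL,cv2.CHAIN_APPROX_NONE)[0],key=cv2.contourArea)
    q=np.array([onz(d,*x,.014)[:2] for x in c[:,0,:].astype(float)]); q-=q.mean(0)
    w,V=np.linalg.eigh(q.T@q); v=V[:,1]; M=cv2.moments(c)
    print(th,np.degrees(np.arctan(v[1]/v[0])).round(1),onz(d,M['m10']/M['m00'],M['m01']/M['m00'],.014).round(4))
a=cv2.cvtColor(s['img'],cv2.COLOR_RGB2BGR)[200:300,270:370]
b=cv2.cvtColor(d['img'],cv2.COLOR_RGB2BGR)[115:195,300:400]
cv2.imwrite('pics/p5.png',np.hstack([cv2.resize(a,(400,400),interpolation=2),cv2.resize(b,(400,320),interpolation=2,).repeat(1,0) if False else cv2.resize(b,(400,400),interpolation=2)]))
E
```

```text
t: 29.0
eef_pos: [0.4955, 0.0522, 0.1918]
orientation: [-3.072, 0.656, -0.001]
contact_force: [0.0, 0.0, -1.0]
opening: 0.0697
grasp_force: 0.0
140 10.6 [0.3735 0.321  0.014 ]
150 9.4 [0.3739 0.321  0.014 ]
160 10.1 [0.3741 0.3209 0.014 ]
170 10.1 [0.3738 0.3208 0.014 ]
180 10.7 [0.3741 0.3206 0.014 ]
```

View pics/p5.png

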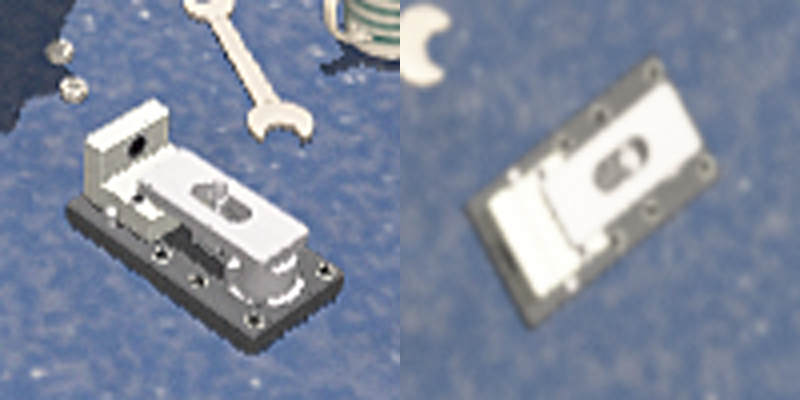

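The first strap lies level over the stud, from post to ledge on the low plate (side view at 220,200, stud poking through the slot). On to the second strap, which is at 10.1° and (0.374,0.321).

```bash
python3 -m creep '[-0.444,0.981,0,0,0,0.452,0.5,-0.444,0.981,0,0,0,0.452,0.5,-0.444,0.981,0,0,0,0.452,0.5,-0.444,0.981,0,0,0,0.452,0.5,-0.444,0.981,0,0,0,0.452,0.5,-0.444,0.981,0,0,0,0.452,0.5,-0.444,0.981,0,0,0,0.452,0.5,-0.444,0.981,0,0,0,0.452,0.5,-0.444,0.981,0,0,0,0.452,0.5,-0.444,0.981,0,0,0,0.452,0.5,-0.444,0.981,0,0,0,0.452,0.5,0,0,-1,0,0,0,0.5,0,0,-1,0,0,0,0.5,0,0,-1,0,0,0,0.5,0,0,-1,0,0,0,0.5,0,0,0,0,0,0,0.5,0,0,0,0,0,0,0.5]'
```

```text
t: 31.22
eef_pos: [0.3749, 0.3207, 0.0923]
orientation: [-3.129, -0.27, -0.002]
contact_force: [-0.2, 0.0, 0.3]
opening: 0.0697
grasp_force: 0.0
```

```bash
python3 -m creep '[-0.02,0,-1,0,0,0,0.5,0,0,-1,0,0,0,0.5,0,0,-0.6,0,0,0,0.5,0,0,-0.3,0,0,0,0.5,0,0,-0.12,0,0,0,0.5,0,0,0,0,0,0,0.5,0,0,0,0,0,0,-1,0,0,0,0,0,0,-1,0,0,0,0,0,0,-1,0,0,0,0,0,0,-1,0,0,0,0,0,0,-1]' 50
```

```text
t: 32.6
eef_pos: [0.3736, 0.3207, 0.0164]
orientation: [-3.13, -0.272, -0.001]
contact_force: [0.1, 0.3, 3.3]
opening: 0.0454
grasp_force: 50.0
```

```bash
python3 -m creep '[0,0,0.3,0,0,0,-1,0,0,0.7,0,0,0,-1,0,0,1,0,0,0,-1,0,0,1,0,0,0,-1,0,0,1,0,0,0,-1,0,0,1,0,0,0,-1,0,0,1,0,0,0,-1,0.936,-0.59,0,0,0,0.107,-1,0.936,-0.59,0,0,0,0.107,-1,0.936,-0.59,0,0,0,0.107,-1,0.936,-0.59,0,0,0,0.107,-1,0.936,-0.59,0,0,0,0.107,-1,0.936,-0.59,0,0,0,0.107,-1,0.936,-0.59,0,0,0,0.107,-1,0.936,-0.59,0,0,0,0.107,-1,0.936,-0.59,0,0,0,0.107,-1,0,0,0,0,0,0,-1,0,0,0,0,0,0,-1,0,0,0,0,0,0,-1,0,0,0,0,0,0,-1]'
python3 - <<'E'
from h import *
s=grab('side')
a=cv2.cvtColor(s['img'],cv2.COLOR_RGB2BGR)[125:205,250:330]
cv2.imwrite('pics/p6.png',cv2.resize(a,(480,480),interpolation=2))
E
```

```text
t: 35.1
eef_pos: [0.5833, 0.1887, 0.1662]
orientation: [-3.108, -0.454, 0.001]
contact_force: [0.2, 0.3, -5.0]
opening: 0.0455
grasp_force: 50.0
```

View pics/p6.png

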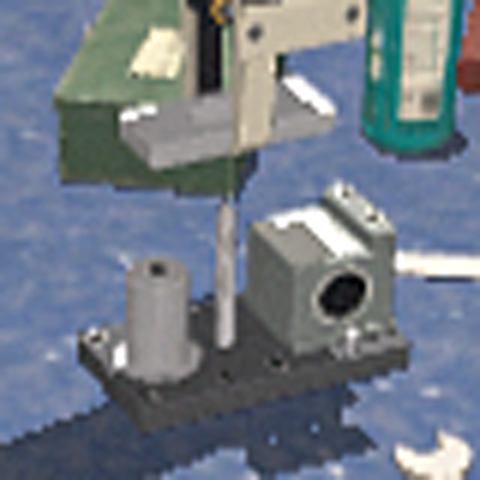

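The held strap is level above the high stud (stud at 228,270, strap at 230,130). I'll lower it gently.

```bash
python3 -m creep '[0.03,-0.02,-0.5,0,0,0,-1,0,0,-0.5,0,0,0,-1,0,0,-0.4,0,0,0,-1,0,0,-0.4,0,0,0,-1,0,0,-0.4,0,0,0,-1,0,0,-0.4,0,0,0,-1,0,0,-0.2,0,0,0,-1,0,0,-0.1,0,0,0,-1,0,0,-0.06,0,0,0,-1,0,0,-0.06,0,0,0,-1,0,0,-0.03,0,0,0,-1,0,0,0,0,0,0,-1]'
```

```text
t: 36.65
eef_pos: [0.585, 0.1875, 0.0904]
orientation: [-3.109, -0.452, -0.001]
contact_force: [-0.7, -0.7, -0.8]
opening: 0.0456
grasp_force: 50.0
```

```bash
python3 -m creep '[0,0,-0.03,0,0,0,-1,0,0,0,0,0,0,-1]'
```

```text
t: 36.9
eef_pos: [0.585, 0.1874, 0.0904]
orientation: [-3.109, -0.452, -0.001]
contact_force: [-2.6, -1.6, 5.3]
opening: 0.0456
grasp_force: 50.0
```

Resting; release, rise, withdraw toward the base.

```bash
python3 -m creep '[0,0,0,0,0,0,0,0,0,0,0,0,0,0.5,0,0,0,0,0,0,0.5,0,0,0.4,0,0,0,0.5,0,0,1,0,0,0,0.5,0,0,1,0,0,0,0.5,0,0,1,0,0,0,0.5,0,0,1,0,0,0,0.5,-0.5,-1,0.5,0,0,0,0.5,-0.5,-1,0,0,0,0,0.5,-0.5,-1,0,0,0,0,0.5,-0.5,-1,0,0,0,0,0.5,-0.5,-1,0,0,0,0,0.5,-0.5,-1,0,0,0,0,0.5,-0.5,-1,0,0,0,0,0.5,-0.5,-1,0,0,0,0,0.5,0,0,0,0,0,0,0.5,0,0,0,0,0,0,0.5]'
python3 - <<'E'
from h import *
s=grab('side');d=grab('top')
a=cv2.cvtColor(s['img'],cv2.COLOR_RGB2BGR)[130:310,210:390]
b=cv2.cvtColor(d['img'],cv2.COLOR_RGB2BGR)[105:195,180:270]
cv2.imwrite('pics/p7.png',np.hstack([cv2.resize(a,(400,400),interpolation=2),cv2.resize(b,(400,400),interpolation=2)]))
E
```

```text
t: 39.15
eef_pos: [0.4856, -0.0116, 0.2122]
orientation: [-3.108, -0.453, -0.003]
contact_force: [0.7, -0.8, -0.0]
opening: 0.0698
grasp_force: 0.0
```

View pics/p7.png

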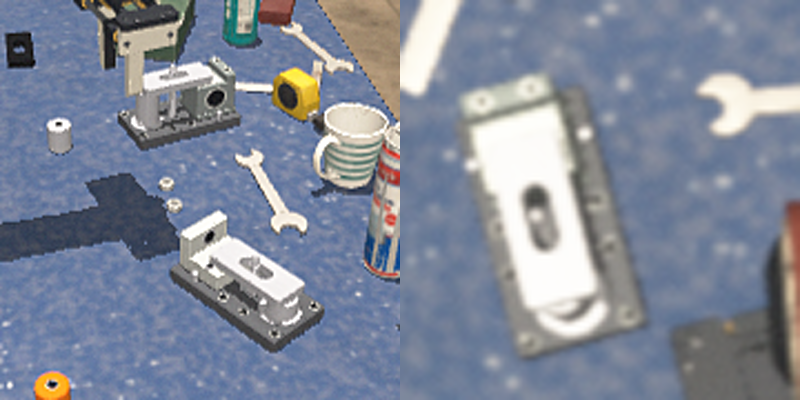

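Both straps lie level over their studs, bridging post to ledge (side view at 180,75 and 258,268). The middle post, spanner and nuts have not been disturbed, so I'm handing in.

```bash
python3 -c "
from bench import arm; print(arm.hand_in())"
```

```text
the job is handed in; nothing more can be done
None
```

I handed the job in at about 39 s of the 112 s limit: both matching posts stand on their pads, both straps lie level over the studs, and the last pictures show the middle post, spanner and nuts where they were; the hand-in returned no verdict.

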